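# Park the pen plotter on its home switch and hook it for carrying

### The arm

A 6-joint arm with a two-finger parallel gripper is mounted at the origin on a cart in front of the work surface, level with it; the furniture and walls round the work are solid. World frame = base frame: x ahead of the robot, y to its left, z up, the work surface at z = 0. Lengths are in m, angles in rad, forces in N, time in s.
With the tool pointing down it reaches from about 0.35 to 0.875 m from the base axis. Payload 4.2 kg.
Tool frame: the origin (TCP) lies at the very end of the fingers, on their centre line; the grasp point (between the pads) lies behind it (tcp_to_grasp is the z of the grasp point in the tool frame, in m); z points along the fingers, y is the line along which they close (so a half turn about z gives the same grasp; the last joint's range is limited). The gripper opens to 87 mm and grips with 3 to 60 N. Pads are 19 mm wide; open, the fingers measure 117 mm over their backs; the gripper's body (75 mm by 190 mm) begins 51 mm behind the grasp point.
Start: joints at [1.407, 0.385, 0.008, 0, -1.194, -0.259], TCP at [0.256, 0.57, 0.187] pointing down, gripper open.
Joint ranges: [-3.14, 3.14], [-1.21, 2.06], [-1.07, 1.41], [-3.16, 2.05], [-2.99, -0.16], [-3.1, 3.1]. Speed limits (rad/s): [2.79, 2.79, 3.14, 3.14, 3.14, 3.14].

### API

Orientations are given as a unit quaternion [x, y, z, w].
In Python, from station import read_state, camera, sign_off, search_frame, outline_of, tcp_to_grasp gives the robot as it stands.
- The arm moves only by the tool send_rows, never from a script. Its argument "plan" is a list that holds one entry, the list of rows, each a list of 4 numbers: the shift along the tool's x, y, z normalised to -1 to 1, where 1 is 0.15 m, then the turn about the tool's z normalised to -1 to 1, where 1 is pi rad. In form: [[[dx, dy, dz, roll], ...]]. A call has 1 to 8 rows; each row is the pose to reach, as a shift and turn from the pose commanded when the call began, along the tool's axes at that moment, turning the shorter way round; what a row does not reach only later rows make up. A row lasts 1/8 s, in which the tool goes at most 62.5 mm and 10.7 degrees, less where a joint would pass 70% of its speed; a pose out of reach is approached as far as the arm can. A call with a number of a shift or a turn outside -1 to 1 is refused whole. A call with a gripper value outside its range is refused whole. "claw" is the closure, from 0 (fully open) to 1 (shut), set as the call begins (left out, the last holds). The fingers move at their own pace and stop on an object; "squeeze" is the grip in N (left out, the last holds). Time passes only in rows, so rows that repeat a pose let the fingers close. It gives the time, the measured TCP pose, the force, the opening and the grip force at its end, in the units of the state.
- read_state(): the state, without advancing time (a new reading comes with each control period).
- camera(name): name is "scene" or "top" or "wrist"; returns a dict with "color" (480x640x3 uint8, red, green, blue), "fx", "fy", "cx", "cy" (pixels), "dist" ([k1, k2, p1, p2, k3] as OpenCV has them; the pictures are not rectified), "R" (3x3) and "t" (3): a world point X has camera coordinates R X + t. Camera axes: x right, y down, z forward; pixel columns grow to the right and rows downward; lengths in m; the calibration is good to about 2 mm. A picture is of the moment at which its call begins. There is no depth.
- sign_off(): hands the job in; it is judged then, once.
Trained networks look in a picture, given as the dict that the camera call returned (one of the last four; its "shot" number tells which), for a name from the list of things; names that differ only in an ending like _2 or _b are one class to them, and where a whole thing is asked for, a point or a joint stands for the part that bears it (a point fixed in the world has none). Each returns a list of dicts, best first, with "confidence" (0 to 1); they miss things now and then, are a little off and sometimes report something else, mostly with a low value. They report only what shows in the picture. A call takes as long as a camera call.
- search_frame(target, picture): "bbox" ([left, top, right, bottom] in pixels, round what is visible of it).
- outline_of(target, picture): "pixels" (480x640 bool, what is visible of it) and "bbox" ([left, top, right, bottom] in pixels, round what is visible of it).
The state is a dict: "t": time; "qpos": joint angles; "qvel": joint speeds; "tau": joint torques, N m; "ee_pos": TCP position; "tcp_rot": TCP orientation; "force": force on the tool from outside, world axes, zero at the start; "moment": the same for the moment, N m; "width": finger opening in m; "gripper_force": force on a finger pad.
Only numpy, scipy, OpenCV 4.12 (cv2) and the standard library are available. Lean on these libraries where they do the work, as an engineer would, in place of code of your own. Each camera call takes 0.05 s, during which the arm holds its last target. There are 200 camera calls.

### The job

Park the little pen plotter so it can be carried: swing its red transport hook clear of the carriage's path, slide the carriage along the beam towards the roller switch until the switch just clicks (its green flag shows) and no further, since overtravel bends the lever, then swing the hook fully home over the carriage pin. Leave the switch clicked and do not disturb the things around the plotter.

Things in the scene. Friction and masses are not known exactly. Their poses are not given: they have to be found in the camera images.
- plotter: Desktop pen plotter, 220 x 390 mm, fixed to the desk: white bed with a drawn sheet; aluminium beam (30 mm wide, top at 78 mm) along plotter y at plotter x = +45 mm; motor post at its -y end (inner face y = -159 mm, top 91 mm), hook post at its +y end (top 118 mm). Origin: centre of the bed at desk height, x away from the robot, y along the beam to the switch.
- carriage (a joint): Slide of the black carriage along plotter +y, m: 0 with its centre at plotter y = -90 mm, growing towards the switch; starts at 0 to 0.07. About 5 N of friction; it stays where it is left. At 0.141 it first touches the roller, at 0.149 the switch clicks, at 0.157 the lever is at its limit.
- push_face (a point): Centre of the carriage's flat end face that looks to plotter -y, 100 mm above the desk: push here towards +y. Clear from 80 mm (beam below) to the carriage's top at 115 mm. The carriage is 60 mm long along the beam, 97 mm wide; an aluminium arm with a blue pen (top 132 mm) reaches 140 mm from it to plotter -x.
- pin (a point): Upper end of the steel pin (8 mm thick, 27 mm tall, top 142 mm above the desk) that stands on the middle of the carriage's top.
- switch_lever (a joint): Hinge of the switch's roller lever, rad: 0 free, grows as the carriage presses the white roller to plotter +y. Clicks at 0.22, must never pass 0.40. Force at the roller: 1.5 N at first, 5 N at 0.15, snapping down to 4 N at 0.25, 6 N at 0.30, 15 N at 0.40, on top of the carriage's friction. At the click a green flag is half out from under the black hood on the housing.
- roller (a point): Axis of the white roller (14 mm across, 10 mm wide) on a 42 mm steel lever, 93 mm above the desk in front of the beam (plotter x = 1 mm). The lever stands on the -y end of a grey switch housing, 20 x 38 x 46 mm.
- hook (a joint): Swing of the red hook about the upright pivot on the hook post, rad: 1.571 fully home (along the beam, pointing to plotter -y; a stop), 0 fully open (pointing to plotter -x; a stop); closing turns anticlockwise from above. Starts at 1.48 to 1.57, across the carriage pin's path. Turns with about 0.5 N at the knob and stays where it is left.
- hook_knob (a point): Middle of the black knob on the hook's free end (18 mm across, 36 mm tall, 134 to 170 mm above the desk), 122 mm out from the pivot and 10 mm to the opening side of the pivot's line through the mouth. Push it sideways; the hook's flat bar below it lies 122 to 134 mm above the desk.
- hook_mouth (a point): Centre of the hook's mouth, 92 mm from the pivot: a gap 15.6 mm wide between two prongs, open to the closing side, that takes the pin. With the carriage anywhere between the click and the lever's limit the pin enters; too early or too far it strikes a prong.
- hook_pivot (a point): Pivot of the hook, on top of the hook post, 134 mm above the desk; fixed to the plotter.
- clip_tin: Round tin with a green lid, 69 mm wide, 27 mm tall, in front of the plotter; leave alone.
- pen_holder: White square pen holder with pens, 82 x 84 x 145 mm, behind the plotter; leave alone.
- calculator: Desk calculator, 122 x 74 x 13 mm, left of the plotter; leave alone.

How it is judged:
By the outcome, as a careful person would: the job done as asked, in the order asked, and still so for the second after the job is handed in, with the robot touching nothing.
It also fails if it takes over 67 s, if anything falls off the work surface, if the arm or the gripper's body presses on something with over 40 N, if the wrist force passes 120 N, or if a joint passes its speed limit or range.

## Working session

There is one attempt and no reset: what is moved stays moved. The work goes in short steps, Python scripts to look and compute and a tool call to move; the robot and the scene stay as the last step left them, time stands still between calls to the robot, and variables do not carry over. Pictures are saved under pics/ and viewed, at most 10 in all, crops included, and the job is handed in when it is done.

Besides the shell and the picture viewer there is one more tool, called after "Emit:" as name(argument=value, ...) on one line, values as JSON. send_rows: Moves the arm, as the interface text tells. Scaled input: -1 to 1 covers 0.15 m each way for a shift and pi rad each way for a turn. Its arguments: {"type":"object","properties":{"plan":{"type":"array","items":{"type":"array","items":{"type":"array","items":{"type":"number"}}}},"claw":{"type":"number"},"squeeze":{"type":"number"}},"required":["plan"]}

```bash
mkdir -p pics
cat > h.py <<'E'
import numpy as np, cv2
from station import *
def shot(n,f=None):
    c=camera(n)
    if f: cv2.imwrite('pics/'+f,c['color'][:,:,::-1])
    return c
def proj(c,X):
    K=np.array([[c['fx'],0,c['cx']],[0,c['fy'],c['cy']],[0,0,1]]);
    r=cv2.Rodrigues(np.array(c['R']))[0]
    return cv2.projectPoints(np.array(X,float).reshape(-1,1,3),r,np.array(c['t'],float),K,np.array(c['dist'],float))[0].reshape(-1,2)
def ray(c,uv,z):
    K=np.array([[c['fx'],0,c['cx']],[0,c['fy'],c['cy']],[0,0,1]])
    p=cv2.undistortPoints(np.array(uv,float).reshape(-1,1,2),K,np.array(c['dist'],float)).reshape(-1,2)
    R=np.array(c['R']);t=np.array(c['t']);o=-R.T@t
    d=np.c_[p,np.ones(len(p))]@R
    return o+d*((z-o[2])/d[:,2])[:,None]
E
python3 - <<'E'
from h import *
s=read_state();print(s['ee_pos'],s['tcp_rot'],s['force'],s['width'],tcp_to_grasp)
for n in ['top','scene']:
    c=shot(n,n+'0.png'); R=np.array(c['R']); print(n,-R.T@np.array(c['t']),R[2])
    for k in ['plotter','carriage','pin','hook','hook_knob','roller','switch_lever','clip_tin','pen_holder','calculator']:
        for r in search_frame(k,c)[:2]: print(k,round(r['confidence'],2),np.round(r['bbox']))
E
```

```text
[0.25614996 0.56936682 0.18577911] [ 9.77715116e-01 -2.09933358e-01 -1.97512700e-04  1.04825453e-03] [ 0.03808201 -0.45388048 -0.28975443] 0.08728316851668091 -0.0187
top [0.44793411 0.1062791  1.37956424] [ 0.08635193  0.01017566 -0.99621273]
plotter 0.88 [264. 184. 451. 320.]
plotter 0.3 [355. 206. 399. 306.]
carriage 0.67 [351. 204. 398. 309.]
pin 0.69 [353. 206. 400. 305.]
hook 0.71 [284. 194. 352. 224.]
hook_knob 0.58 [287. 196. 352. 225.]
roller 0.4 [305. 227. 320. 232.]
clip_tin 0.65 [346. 314. 377. 344.]
pen_holder 0.71 [308. 134. 346. 185.]
calculator 0.78 [177. 212. 222. 268.]
scene [ 0.18538551 -0.36412636  0.81583111] [ 0.38681796  0.52467256 -0.75834726]
plotter 0.85 [261. 184. 445. 412.]
carriage 0.82 [287. 252. 416. 329.]
carriage 0.44 [335. 186. 374. 246.]
pin 0.88 [291. 257. 419. 324.]
hook 0.93 [338. 187. 373. 250.]
hook_knob 0.76 [338. 186. 375. 244.]
roller 0.16 [383. 179. 439. 254.]
switch_lever 0.55 [290. 252. 418. 328.]
clip_tin 0.8 [253. 327. 291. 373.]
pen_holder 0.69 [383. 177. 440. 256.]
calculator 0.82 [230. 168. 286. 210.]
calculator 0.75 [258. 184. 446. 413.]
```

Run:
```python
import cv2
a=cv2.imread('pics/top0.png')[120:350,160:470];b=cv2.imread('pics/scene0.png')[150:430,210:470]
cv2.imwrite('pics/topc.png',cv2.resize(a,None,fx=2.58,fy=2.58,interpolation=cv2.INTER_CUBIC))
cv2.imwrite('pics/scenec.png',cv2.resize(b,None,fx=2.14,fy=2.14,interpolation=cv2.INTER_CUBIC))
```

```text
(no output)
```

View pics/topc.png

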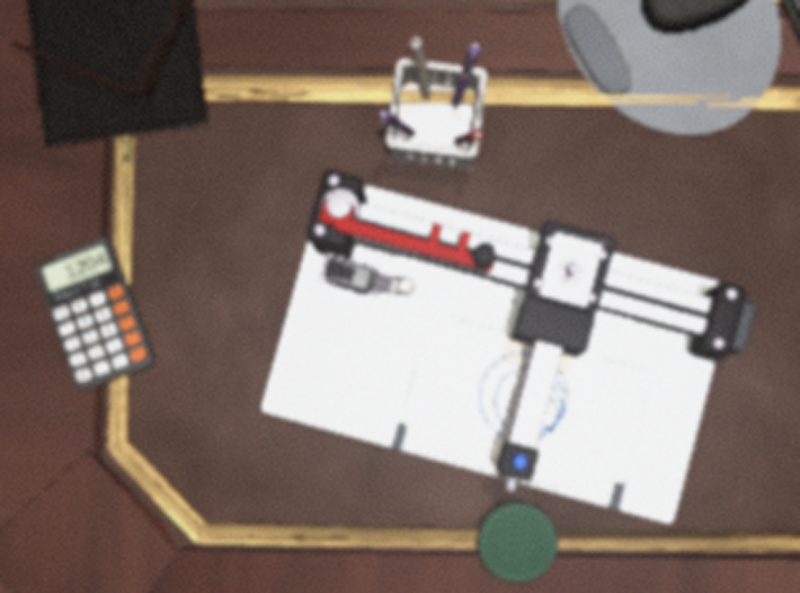

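View pics/scenec.png

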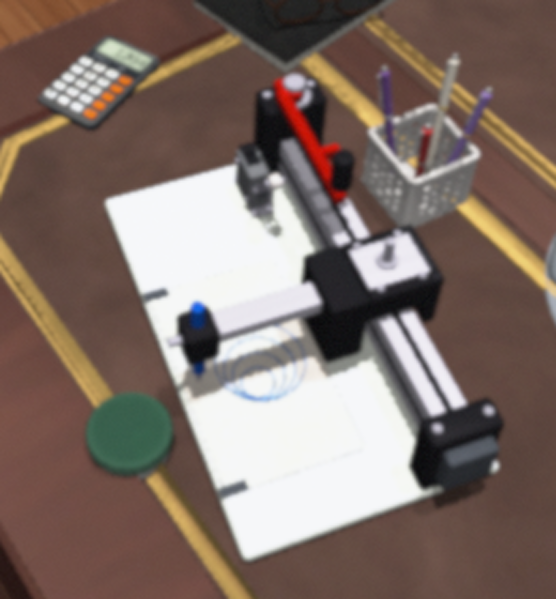

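```bash
cat > fit.py <<'E'
from h import *
from scipy.optimize import least_squares
def pts(p):
    x,y,th,s,a,tb,zc=p
    c,S=np.cos(th),np.sin(th)
    # hook direction: a=pi/2 -> -y ; a=0 -> -x ; opening side at home is -x
    d=np.array([-np.cos(a),-np.sin(a)]); n=np.array([-np.sin(a),np.cos(a)])  # n: opening side
    piv=np.array([45,155.])/1e3
    k=piv+.122*d+.010*n
    L=[[*piv,zc],[*k,.170],[.045,-.09+s,.142],[.001,.088,.100],[-.11,.195,tb],[-.11,-.195,tb]]
    L=np.array(L); W=L.copy(); W[:,0]=x+c*L[:,0]-S*L[:,1]; W[:,1]=y+S*L[:,0]+c*L[:,1]; return W
E
python3 - <<'E'
from fit import *
ct=shot('top');cs=shot('scene')
ut=np.array([(340,204),(484,250),(571,267),(402,285),(261,410),(672,522)])/2.58+(160,120)
us=np.array([(294,83),(343,155),(391,240),(274,224),(105,204),(247,558)])/2.14+(210,150)
f=lambda p:np.r_[(proj(ct,pts(p))-ut).ravel(),(proj(cs,pts(p))-us).ravel(),(p[5]-.01)*300,(p[6]-.14)*300]
best=min((least_squares(f,[.5,.1,th,.03,1.5,.01,.14],loss='soft_l1') for th in (-.4,0,.4)),key=lambda r:r.cost)
print(best.x,best.cost);print(np.round(f(best.x),1));print(pts(best.x).round(4));np.save('p.npy',best.x)
E
```

```text
[ 0.55761641  0.04651907 -0.29747168  0.05348075  1.61116647  0.00763119
  0.13688166] 64.37742553321019
[ -0.2  -0.2   0.5   0.3  -0.6   3.5   0.5   0.5  -4.6 -11.4   1.6  -1.3
  -0.2  -0.6   0.2   0.3  -5.3   1.   -1.9 -22.7   6.9  -8.7   1.6   3.3
  -0.7  -0.9]
[[ 0.6461  0.1815  0.1369]
 [ 0.6054  0.0661  0.17  ]
 [ 0.5899 -0.0016  0.142 ]
 [ 0.5844  0.1304  0.1   ]
 [ 0.5096  0.2652  0.0076]
 [ 0.3953 -0.1077  0.0076]]
```

```bash
sed -i 's/x,y,th,s,a,tb,zc=p/x,y,th,s,a,tb,zc,py=p/; s/\[45,155.\])\/1e3/.045,py])/' fit.py; sed -i 's/np.array(\[\.045,py\])\?)/np.array([.045,py])/; s/piv=np.array(.*/piv=np.array([.045,py])/' fit.py
python3 - <<'E'
from fit import *
ct=shot('top');cs=shot('scene')
ut=np.array([(340,204),(484,250),(571,267),(402,285),(261,410),(672,522)])/2.58+(160,120)
us=np.array([(294,83),(343,155),(391,240),(274,224),(105,204),(247,558)])/2.14+(210,150)
for i in range(6): print(i,[ (ray(ct,ut[i],z)[0].round(3)[:2],ray(cs,us[i],z)[0].round(3)[:2]) for z in ([.137],[.17],[.142],[.1],[.008],[.008])[i]])
w=np.ones((12,2)); w[9]=0
f=lambda p:np.r_[((np.r_[proj(ct,pts(p))-ut,proj(cs,pts(p))-us])*w).ravel(),(p[5]-.01)*300,(p[6]-.14)*300]
best=min((least_squares(f,[.5,.1,th,.03,1.5,.01,.14,.155],loss='soft_l1') for th in (-.4,-.2)),key=lambda r:r.cost)
print(best.x,best.cost);print(np.round(f(best.x),1));print(pts(best.x).round(4));np.save('p.npy',best.x)
cv2.imwrite('pics/z.png',np.hstack([cv2.resize(cs['color'][165:290,310:390,::-1],None,fx=4.6,fy=4.6,interpolation=cv2.INTER_CUBIC),cv2.resize(ct['color'][190:315,270:350,::-1],None,fx=4.6,fy=4.6,interpolation=cv2.INTER_CUBIC)]))
E
```

```text
0 [(array([0.646, 0.181]), array([0.645, 0.18 ]))]
1 [(array([0.606, 0.067]), array([0.606, 0.067]))]
2 [(array([ 0.597, -0.003]), array([ 0.598, -0.005]))]
3 [(array([0.585, 0.131]), array([0.555, 0.085]))]
4 [(array([0.484, 0.254]), array([0.486, 0.253]))]
5 [(array([ 0.392, -0.104]), array([ 0.396, -0.102]))]
[ 0.55792107  0.04828759 -0.29547666  0.05158448  1.61359148  0.00766746
  0.13710859  0.15318329] 41.032004090330844
[ -0.3   0.    0.5   0.3  -0.6   3.6  -0.4   0.4  -5.4 -11.3   1.   -1.6
  -0.5  -0.6   0.2   0.3  -5.3   1.1  -0.   -0.    6.5  -9.1   1.3   2.3
  -0.7  -0.9]
[[ 0.6456  0.1817  0.1371]
 [ 0.6054  0.0661  0.17  ]
 [ 0.5898 -0.0016  0.142 ]
 [ 0.5845  0.1322  0.1   ]
 [ 0.5095  0.2669  0.0077]
 [ 0.3959 -0.1062  0.0077]]
```

View pics/z.png

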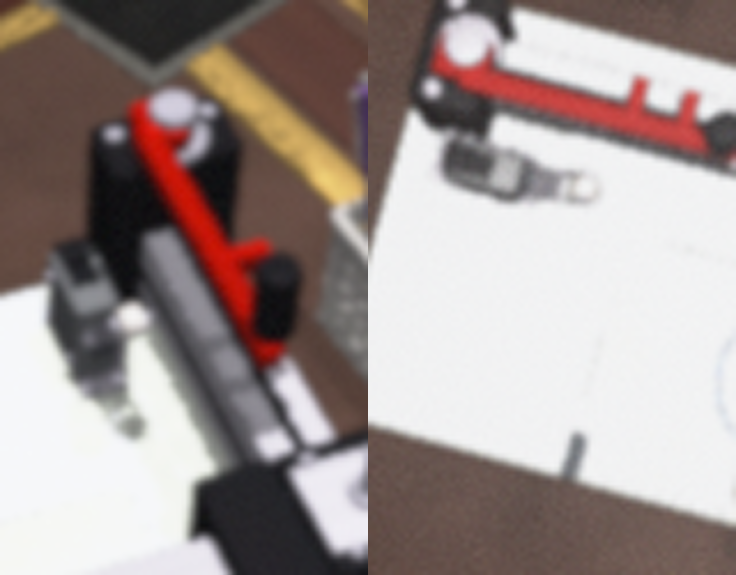

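```bash
sed -i 's/zc,py=p/zc,py,b=p/; s/\.195/b/g' fit.py
python3 - <<'E'
from fit import *
ct=shot('top');cs=shot('scene')
ut=np.array([(340,204),(484,250),(571,267),(402,285),(261,410),(672,522)])/2.58+(160,120)
us=np.array([(294,83),(343,155),(391,240),(274,224),(105,204),(247,558)])/2.14+(210,150)
us[3]=(337.8,234.1)
f=lambda p:np.r_[((np.r_[proj(ct,pts(p))-ut,proj(cs,pts(p))-us])).ravel(),(p[5]-.01)*300,(p[6]-.14)*300]
best=least_squares(f,[.5,.1,-.25,.03,1.5,.01,.14,.155,.18],loss='soft_l1')
print(best.x.round(4),best.cost);print(np.round(f(best.x),1));W=pts(best.x);print(W.round(4));np.save('p.npy',best.x)
for n,c in (('t',ct),('s',cs)):
    for k in ('hook','carriage'):
        r=outline_of(k,c); print(n,k,[(q['confidence'],q['bbox']) for q in r[:1]])
E
```

```text
[ 0.5573  0.0433 -0.2887  0.0563  1.6089  0.0064  0.1373  0.1578  0.1856] 31.873220637100964
[-0.3  0.1  0.5  0.3 -0.5  3.1  1.9  1.   1.  -9.1 -0.4 -3.  -0.6 -0.6
  0.2  0.3 -4.8  0.9 -1.2 -0.9  8.1 -3.4  1.8  0.1 -1.1 -0.8]
[[ 0.6453  0.1818  0.1373]
 [ 0.6054  0.0661  0.17  ]
 [ 0.5908 -0.0018  0.142 ]
 [ 0.5833  0.1274  0.1   ]
 [ 0.5047  0.2526  0.0064]
 [ 0.399  -0.1033  0.0064]]
t hook [(0.79, [286.0, 193.9, 352.7, 225.0])]
t carriage [(0.97, [352.7, 205.0, 397.5, 309.5])]
s hook [(0.32, [287.1, 255.1, 418.2, 327.5])]
s carriage [(0.59, [287.5, 253.8, 416.0, 326.1])]
```

```bash
cat >> h.py <<'E'
TH=.25; UX=np.array([np.cos(TH),-np.sin(TH)]); UY=np.array([np.sin(TH),np.cos(TH)])
PIV=np.array([.6455,.1808])
def W(px,py): return PIV+(px-.045)*UX+(py-.155)*UY
def hook_knob_xy(a):
    return .045-.122*np.cos(a)-.010*np.sin(a), .155-.122*np.sin(a)+.010*np.cos(a)
def plan(px,py,z,dpsi=0):
    "shift (norm.) from measured pose to plotter px,py, z; tool x at plotter +y turned by dpsi (ccw, rad)"
    from scipy.spatial.transform import Rotation as Ro
    s=read_state(); R=Ro.from_quat(s['tcp_rot']).as_matrix(); d=np.r_[W(px,py),z]-s['ee_pos']
    psi=np.arctan2(R[1,0],R[0,0]); t=np.pi/2-TH+dpsi
    roll=-((t-psi+np.pi)%(2*np.pi)-np.pi)/np.pi
    print('mm',(R.T@d*1e3).round(1),'norm',(R.T@d/.15).round(3),'roll',round(roll,3))
def pl(xy): d=np.array(xy)-PIV; return np.array([d@UX+.045,d@UY+.155])
E
python3 - <<'E'
from h import *
ct=shot('top');cs=shot('scene')
for a,b in (((418,45),(453,58)),((472,50),(487,92)),((417,150),(420,220))):
    a=np.array(a)/2.58+(160,120);b=np.array(b)/2.14+(210,150)
    e=[(np.linalg.norm(ray(ct,a,z)-ray(cs,b,z)),z) for z in np.arange(0,.3,.005)]
    m,z=min(e); print(m,z,pl(ray(ct,a,z)[0][:2]))
plan(*hook_knob_xy(1.571),.25)
E
```

```text
0.002249402875356652 0.145 [0.18432043 0.12864254]
0.004733413358433418 0.14 [0.19291033 0.08607289]
0.04876431156958621 0.0 [0.12863933 0.11561314]
mm [525.7 317.1 -63.2] norm [ 3.504  2.114 -0.421] roll -0.555
```

Emit:
send_rows(plan=[[[0, 0, -0.42, 0], [0.3, 0.18, -0.42, 0], [0.6, 0.36, -0.42, 0], [0.88, 0.53, -0.42, 0], [0.88, 0.53, -0.42, 0]]], claw=0.6)

```text
t: 2.33
ee_pos: [0.3456, 0.4409, 0.2506]
tcp_rot: [0.977, -0.212, 0.0, -0.0]
force: [0.8, 0.7, 0.1]
width: 0.0451
gripper_force: 0.0
```

Emit:
send_rows(plan=[[[0.3, 0.18, 0, 0], [0.6, 0.36, 0, 0], [0.88, 0.53, 0, 0], [0.88, 0.53, 0, 0]]])

```text
t: 2.82
ee_pos: [0.4331, 0.315, 0.25]
tcp_rot: [0.977, -0.212, 0.0, -0.0]
force: [-0.0, 0.7, -0.8]
width: 0.0348
gripper_force: 0.0
```

Emit:
send_rows(plan=[[[0.3, 0.18, 0, 0], [0.6, 0.36, 0, 0], [0.88, 0.53, 0, 0], [0.88, 0.53, 0, 0]]])

```text
t: 3.32
ee_pos: [0.5208, 0.189, 0.2494]
tcp_rot: [0.977, -0.211, -0.0, 0.0]
force: [0.2, 0.7, 0.1]
width: 0.0347
gripper_force: 0.0
```

Emit:
send_rows(plan=[[[0.3, 0.18, 0, -0.05], [0.6, 0.36, 0, -0.1], [0.86, 0.53, 0, -0.16], [0.86, 0.53, 0, -0.22], [0.86, 0.53, 0, -0.27], [0.86, 0.53, 0, -0.33], [0.86, 0.53, 0, -0.39], [0.86, 0.53, 0, -0.44]]])

```text
t: 4.32
ee_pos: [0.6046, 0.0668, 0.2497]
tcp_rot: [0.885, 0.465, 0.0, -0.0]
force: [-0.1, 1.1, -0.3]
width: 0.0349
gripper_force: 0.0
```

Run:
```python
from h import *
plan(*hook_knob_xy(1.571),.25);s=read_state();print(s['t'],s['width'],s['qpos'],s['force'])
```

```text
mm [-0.8  1.9 -0.3] norm [-0.006  0.012 -0.002] roll -0.113
4.325 0.0348782222010191 [ 3.75647351e-01  3.21226706e-01  7.03483838e-02 -4.07392388e-04
 -1.31985096e+00  2.16250530e+00] [-0.11230227  1.13767839 -0.25198908]
```

Emit:
send_rows(plan=[[[-0.005, 0.012, 0, -0.05], [-0.005, 0.012, 0, -0.113], [-0.005, 0.012, 0, -0.113], [-0.005, 0.012, 0, -0.113]]])

```text
t: 4.82
ee_pos: [0.6057, 0.0641, 0.2498]
tcp_rot: [0.792, 0.611, 0.0, -0.0]
force: [-0.7, 0.4, -0.3]
width: 0.0346
gripper_force: 0.0
```

Run:
```python
from h import *
plan(*hook_knob_xy(1.571),.142)
c=shot('wrist','w0.png'); k=W(*hook_knob_xy(1.571)); print(proj(c,[[*k,.17],[*W(.045,-.09+.053),.142],[*PIV,.137]]))
for n in ('hook','hook_knob','pin'): print(n,[(q['confidence'],q['bbox']) for q in search_frame(n,c)])
```

```text
mm [  0.9  -0.3 107.8] norm [ 0.006 -0.002  0.718] roll -0.002
[[316.40794818 233.37841469]
 [328.61935605 301.67983005]
 [328.90354162  61.22692876]]
hook [(0.93, [304.6, 40.7, 342.1, 239.8])]
hook_knob [(0.86, [302.9, 43.3, 344.0, 243.1])]
pin []
```

View pics/w0.png

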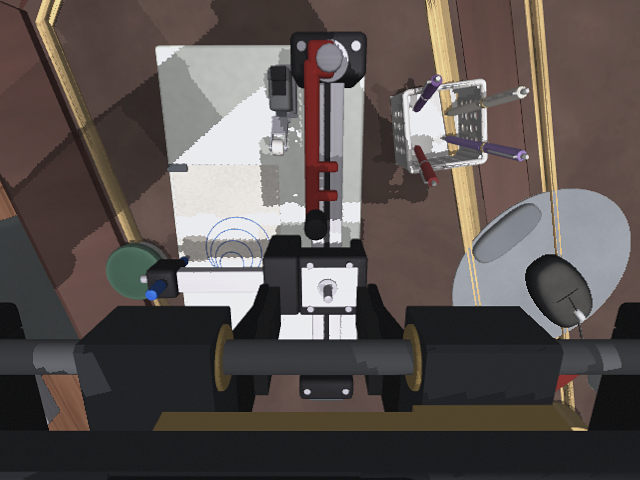

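Run:
```python
from h import *
c=shot('wrist'); R=np.array(c['R']);o=-R.T@np.array(c['t']);print(o,pl(o[:2]),R[2],c['fx'],read_state()['ee_pos'])
k=W(*hook_knob_xy(1.571))
im=c['color'][:,:,::-1].copy()
P=[[*k,.17],[*k,.134],[*W(.045,-.037),.142],[*W(.045,-.037),.115],[*PIV,.137],[*W(.045,.155-.092),.128],[*W(.001,.088),.1],[*W(.09,.155),.118]]
for q in proj(c,P): cv2.circle(im,tuple(int(round(v)) for v in q),1,(0,255,0),-1)
cv2.imwrite('pics/w1.png',cv2.resize(im[30:320,250:400],None,fx=2.06,fy=2.06,interpolation=cv2.INTER_CUBIC))
```

```text
[0.62722557 0.14194972 0.44763579] [0.03690539 0.11283632] [-0.07565747 -0.28744364 -0.95480475] 387.3622857194335 [0.60573306 0.06302203 0.24984936]
```

View pics/w1.png

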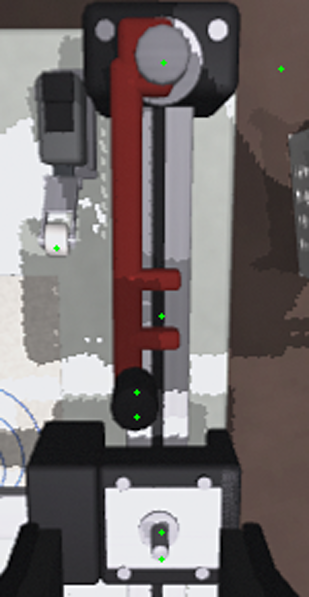

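Emit:
send_rows(plan=[[[0, 0, 0.3, 0], [0, 0, 0.5, 0], [0, 0, 0.6, 0], [0, 0, 0.7, 0], [0, 0, 0.7, 0], [0, 0, 0.7, 0]]])

```text
t: 5.82
ee_pos: [0.6066, 0.063, 0.146]
tcp_rot: [0.792, 0.611, 0.001, 0.001]
force: [-0.7, 0.3, -0.4]
width: 0.0346
gripper_force: 0.0
```

Run:
```python
from h import *
s=read_state();print(s['force'],pl(s['ee_pos'][:2]),s['ee_pos'][2],s['t'])
x0,y0=pl(s['ee_pos'][:2])
for a in 1.571-.18*np.arange(1,9):
    x,y=hook_knob_xy(a); print(round(a,2),((y-y0)/.15).round(3),((x-x0)/.15).round(3),((1.571-a)/np.pi).round(3))
```

```text
[-0.66063092  0.32991089 -0.38073143] [0.03639564 0.03127365] 0.14595118721907904 5.825
1.39 0.037 -0.154 0.057
1.21 0.087 -0.291 0.115
1.03 0.161 -0.418 0.172
0.85 0.257 -0.529 0.229
0.67 0.371 -0.621 0.286
0.49 0.5 -0.691 0.344
0.31 0.639 -0.737 0.401
0.13 0.785 -0.758 0.458
```

Emit:
send_rows(plan=[[[0.037, -0.154, 0, 0.057], [0.087, -0.291, 0, 0.115], [0.161, -0.418, 0, 0.172], [0.257, -0.529, 0, 0.229], [0.371, -0.621, 0, 0.286], [0.5, -0.691, 0, 0.344], [0.639, -0.737, 0, 0.401], [0.785, -0.758, 0, 0.458]]])

```text
t: 6.82
ee_pos: [0.5261, 0.2068, 0.1464]
tcp_rot: [0.998, -0.065, 0.001, -0.001]
force: [0.5, 0.5, -1.0]
width: 0.0348
gripper_force: 0.0
```

Emit:
send_rows(plan=[[[0, 0, 0, 0], [0, 0, -0.3, 0], [0, 0, -0.55, 0], [0, 0, -0.7, 0], [0, 0, -0.7, 0]]])

```text
t: 7.45
ee_pos: [0.5266, 0.2057, 0.2526]
tcp_rot: [0.998, -0.062, 0.002, -0.002]
force: [0.1, -0.5, -0.0]
width: 0.0351
gripper_force: 0.0
```

Run:
```python
from h import *
plan(.045,-.090+.053-.030-.040,.21)
s=read_state();print(s['force'],pl(s['ee_pos'][:2]),s['ee_pos'][2],s['t'])
c=shot('top')
cv2.imwrite('pics/t2.png',cv2.resize(c['color'][180:330,250:460,::-1],None,fx=3.8,fy=3.8,interpolation=cv2.INTER_CUBIC))
```

```text
mm [ 87.7 270.1  41.9] norm [0.585 1.801 0.279] roll -0.46
[ 0.07477379 -0.48023115 -0.02634984] [-0.07631384  0.14968613] 0.25255764904200567 7.45
```

View pics/t2.png

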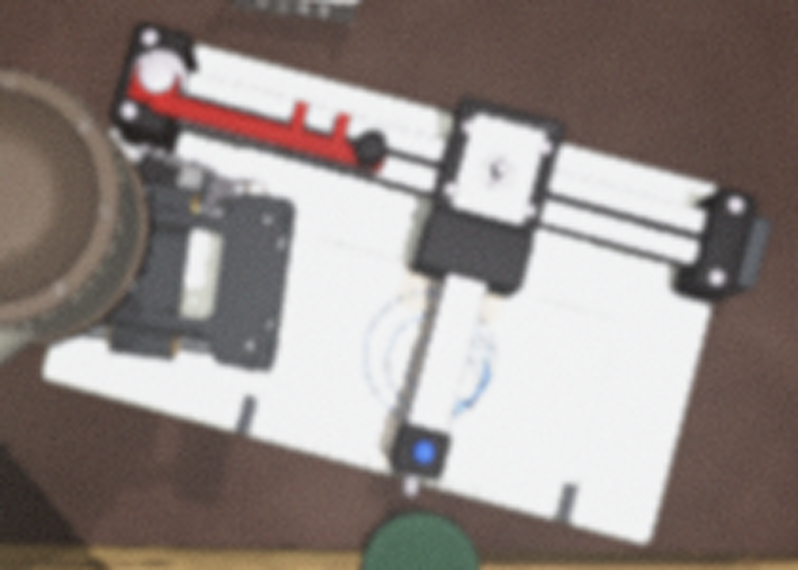

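Run:
```python
from h import *
s=read_state(); t=s['ee_pos']
from scipy.spatial.transform import Rotation as Ro
R=Ro.from_quat(s['tcp_rot']).as_matrix()
P=[t+R@[0,y,z] for y in(-.017,.017) for z in (0,-.05)]
o=[]
for n in ('scene','wrist'):
    c=shot(n); im=c['color'][:,:,::-1].copy()
    for q in proj(c,P): cv2.circle(im,tuple(int(round(v)) for v in q),2,(0,255,0),-1)
    o.append(im[60:400,220:600] if n=='scene' else cv2.resize(im,(453,340)))
cv2.imwrite('pics/b3.png',np.hstack([o[0],o[1][:,:420]]))
```

```text
(no output)
```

View pics/b3.png

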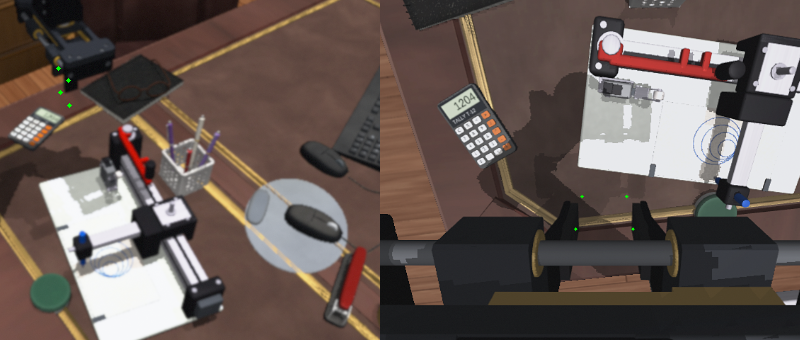

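Run:
```python
from h import *
plan(*hook_knob_xy(1.571),.25)
c=shot('top'); r=outline_of('hook',c)[0]; print(r['confidence'],r['bbox'])
```

```text
mm [ 97.5 128.8  -1.3] norm [ 0.65   0.859 -0.009] roll -0.46
0.97 [283.8, 195.7, 351.9, 223.0]
```

Emit:
send_rows(plan=[[[0.1, 0.15, 0, -0.05], [0.2, 0.3, 0, -0.11], [0.3, 0.45, 0, -0.17], [0.4, 0.6, 0, -0.23], [0.5, 0.7, 0, -0.29], [0.6, 0.8, 0, -0.35], [0.65, 0.859, 0, -0.41], [0.65, 0.859, 0, -0.46]]])

```text
t: 8.7
ee_pos: [0.6064, 0.0647, 0.2483]
tcp_rot: [0.788, 0.615, -0.001, -0.0]
force: [-0.1, -0.3, -0.6]
width: 0.035
gripper_force: 0.0
```

Emit:
send_rows(plan=[[[0, 0, 0, 0], [0, 0, 0.25, 0], [0, 0, 0.5, 0], [0, 0, 0.72, 0], [0, 0, 0.72, 0], [0, 0, 0.72, 0]]])

```text
t: 9.45
ee_pos: [0.6074, 0.0659, 0.1432]
tcp_rot: [0.79, 0.613, 0.001, 0.001]
force: [0.7, 0.9, 1.7]
width: 0.0348
gripper_force: 0.0
```

Run:
```python
from h import *
s=read_state();print(s['force'],pl(s['ee_pos'][:2]),s['ee_pos'],s['t'],s['width'])
plan(*hook_knob_xy(1.571),.142)
a=shot('wrist')['color'][200:480,120:520,::-1];b=shot('scene')['color'][140:340,260:460,::-1]
cv2.imwrite('pics/c4.png',np.hstack([cv2.resize(a,(500,350)),cv2.resize(b,(300,300))[:, :][0:300].repeat(1,0) if 0 else cv2.copyMakeBorder(cv2.resize(b,(300,300)),0,50,0,0,0)]))
```

```text
[0.71819925 0.9224902  1.69536944] [0.03650595 0.03426279] [0.60739915 0.06591767 0.1431925 ] 9.45 0.03480190084660972
mm [-1.3 -1.5  1.2] norm [-0.008 -0.01   0.008] roll -0.0
```

View pics/c4.png

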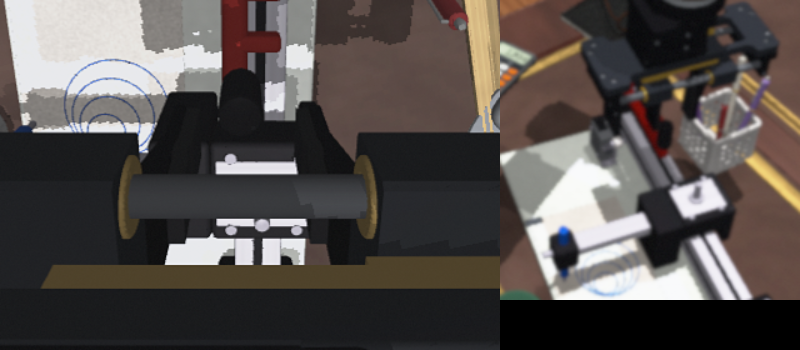

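Emit:
send_rows(plan=[[[0.03, 0, 0, 0], [0.05, 0, 0, 0], [0.05, -0.08, 0, 0], [0.06, -0.16, 0, 0.03], [0.08, -0.24, 0, 0.06], [0.08, -0.24, 0, 0.08]]])

```text
t: 10.3
ee_pos: [0.573, 0.0866, 0.1421]
tcp_rot: [0.861, 0.509, -0.0, -0.0]
force: [0.2, 0.3, -1.6]
width: 0.0348
gripper_force: 0.0
```

Run:
```python
from h import *
s=read_state();print(s['force'],pl(s['ee_pos'][:2]),s['ee_pos'],s['t'],s['width'])
c=shot('wrist')
for n in ('hook',): print(n,[(q['confidence'],q['bbox']) for q in search_frame(n,c)])
a=c['color'][:,100:540,::-1];b=shot('scene')['color'][140:340,260:460,::-1]
cv2.imwrite('pics/c5.png',np.hstack([cv2.resize(a,(480,524)),cv2.copyMakeBorder(cv2.resize(b,(300,300)),0,224,0,0,0)]))
```

```text
[ 0.17503235  0.25047638 -1.64561009] [-0.0019594   0.04582309] [0.57298966 0.08663507 0.14214079] 10.3 0.0347735790509287
hook [(0.78, [316.4, 7.9, 412.8, 312.5])]
```

View pics/c5.png

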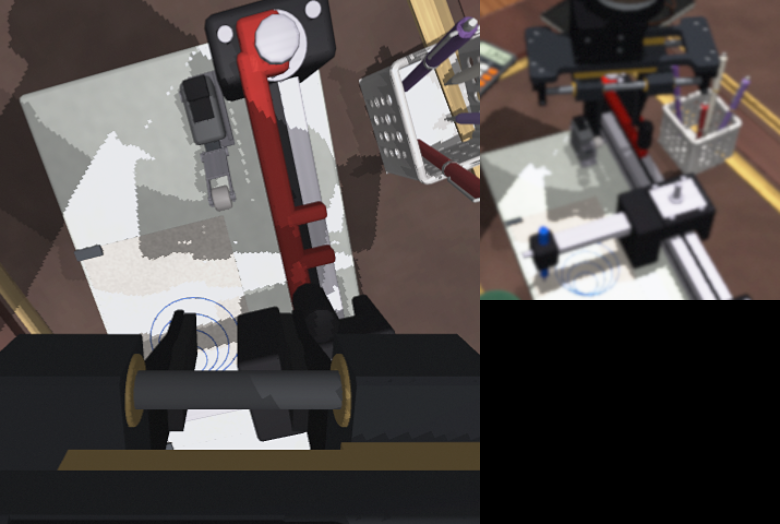

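Run:
```python
from h import *
c=shot('wrist')
f=lambda P:(proj(c,P)-[100,0])*[480/440,524/480]
for a in (1.571,1.5,1.4,1.3,1.2):
    k=W(*hook_knob_xy(a)); print(a,f([[*k,.17],[*k,.134]]).round(0).tolist())
from scipy.spatial.transform import Rotation as Ro
s=read_state();R=Ro.from_quat(s['tcp_rot']).as_matrix();t=s['ee_pos']
print('tips',f([t+R@[0,y,z] for y in(-.0175,.0175) for z in (0,-.06)]).round(0).tolist())
print('carr',f([[*W(x,-.037+.03),.115] for x in (-.0035,.0935)]).round(0), 'pivot',f([[*PIV,.137]]))
```

```text
1.571 [[322.0, 333.0], [309.0, 301.0]]
1.5 [[302.0, 335.0], [292.0, 303.0]]
1.4 [[275.0, 336.0], [269.0, 304.0]]
1.3 [[247.0, 335.0], [246.0, 303.0]]
1.2 [[220.0, 331.0], [223.0, 300.0]]
tips [[202.0, 301.0], [189.0, 363.0], [271.0, 301.0], [283.0, 363.0]]
carr [[254. 364.]
 [415. 327.]] pivot [[276.52085268  45.78882861]]
```

```bash
cat >> h.py <<'E'
def hook_angle(n='wrist'):
    c=camera(n); im=c['color'].astype(int)
    m=(im[:,:,0]>90)&(im[:,:,1]<60)&(im[:,:,2]<60)
    v,u=np.nonzero(m); P=ray(c,np.c_[u,v],.134)[:,:2]; q=np.array([pl(x) for x in P])-[.045,.155]
    r=np.hypot(*q.T); k=(r>.03)&(r<.085)
    if k.sum()<20: return None
    ang=np.arctan2(-q[k,1],-q[k,0]); return round(float(np.median(ang)),3),int(k.sum())
E
python3 - <<'E'
from h import *
print(hook_angle(),hook_angle('top'),hook_angle('scene'))
plan(.0335,.034,.25)
E
```

```text
(1.343, 2399) None (1.32, 135)
mm [  -2.9   35.9 -108.2] norm [-0.019  0.239 -0.721] roll -0.08
```

Emit:
send_rows(plan=[[[0, 0, -0.2, 0], [0, 0, -0.45, 0], [0, 0, -0.7, 0], [0, 0, -0.7, 0]]])

```text
t: 11.15
ee_pos: [0.5764, 0.0866, 0.2506]
tcp_rot: [0.86, 0.51, 0.004, 0.001]
force: [-0.1, -0.5, 0.0]
width: 0.0347
gripper_force: 0.0
```

Run:
```python
from h import *
print(hook_angle())
plan(.0345,.033,.25)
```

```text
(1.342, 1054)
mm [-4.2 36.7 -1.8] norm [-0.028  0.244 -0.012] roll -0.08
```

Emit:
send_rows(plan=[[[-0.028, 0.12, 0, -0.04], [-0.028, 0.244, 0, -0.08], [-0.028, 0.244, 0, -0.08], [-0.028, 0.244, 0.3, -0.08], [-0.028, 0.244, 0.55, -0.08], [-0.028, 0.244, 0.72, -0.08], [-0.028, 0.244, 0.72, -0.08]]])

```text
t: 12.08
ee_pos: [0.602, 0.0646, 0.1359]
tcp_rot: [0.79, 0.613, -0.003, -0.001]
force: [-0.4, -0.6, 0.3]
width: 0.0349
gripper_force: 0.0
```

Run:
```python
from h import *
print(hook_angle());s=read_state();print(pl(s['ee_pos'][:2]),s['force'],s['moment'])
```

```text
(1.344, 2632)
[0.03316816 0.03231204] [-0.08309478  0.20124984  0.54744624] [-0.10788965 -0.16945032  0.03407182]
```

Emit:
send_rows(plan=[[[0, -0.03, 0, 0], [0, -0.06, 0, 0], [0, -0.09, 0, 0], [0, -0.09, 0, 0]]])

```text
t: 12.62
ee_pos: [0.5912, 0.0684, 0.1395]
tcp_rot: [0.79, 0.614, 0.0, 0.0]
force: [-0.3, -0.8, 0.3]
width: 0.0352
gripper_force: 0.0
```

Run:
```python
from h import *
print(hook_angle());s=read_state();print(pl(s['ee_pos'][:2]),s['force'],s['moment'])
```

```text
(1.336, 2460)
[0.02043653 0.03272234] [ 0.95170167 -0.23291031 -0.54805936] [-0.07696592 -0.11666456  0.01578622]
```

Emit:
send_rows(plan=[[[0, -0.03, 0, 0], [0, -0.06, 0, 0], [0, -0.09, 0, 0], [0, -0.09, 0, 0]]])

```text
t: 13.18
ee_pos: [0.5781, 0.0717, 0.139]
tcp_rot: [0.79, 0.614, 0.0, -0.0]
force: [0.6, 0.4, -0.1]
width: 0.0345
gripper_force: 0.0
```

Run:
```python
from h import *
print(hook_angle());s=read_state();print(pl(s['ee_pos'][:2]),s['force'],s['moment'],s['t'])
```

```text
(1.337, 2524)
[0.00688547 0.0326311 ] [-0.00047635 -0.16720874 -0.46452342] [-0.09710334 -0.10086327 -0.04433753] 13.225
```

Run:
```python
from h import *
from scipy.spatial.transform import Rotation as Ro
s=read_state();R=Ro.from_quat(s['tcp_rot']).as_matrix();t=s['ee_pos']
P=[t+R@[0,y,z] for z in (0,-.02,-.04) for y in(-.0175,.0175)]
k=W(*hook_knob_xy(1.571)); Q=[[*k,.17],[*k,.134]]
def tile(n,w,h,x0=None,y0=None):
    c=shot(n); im=c['color'][:,:,::-1].copy(); u=proj(c,P);v=proj(c,Q); print(n,u.round(0).tolist())
    m=u.mean(0); x=int(m[0]-w/2); y=int(m[1]-h/2); 
    x=max(0,min(x,640-w)); y=max(0,min(y,480-h)); f=400/w
    o=cv2.resize(im[y:y+h,x:x+w],(400,int(h*f)),interpolation=cv2.INTER_CUBIC)
    for L,col in ((u,(0,255,0)),(v,(255,255,0))):
        for q in L: cv2.circle(o,tuple(int(round(a)) for a in (q-[x,y])*f),2,col,-1)
    print(x,y,f); return o
a=tile('scene',80,110); b=tile('wrist',240,330)
cv2.imwrite('pics/d6.png',np.hstack([a[:550],b[:550]]))
```

```text
scene [[345.0, 242.0], [364.0, 237.0], [346.0, 235.0], [365.0, 229.0], [346.0, 227.0], [366.0, 221.0]]
315 176 5.0
wrist [[284.0, 276.0], [348.0, 276.0], [281.0, 291.0], [351.0, 291.0], [277.0, 309.0], [355.0, 310.0]]
196 126 1.6666666666666667
```

View pics/d6.png

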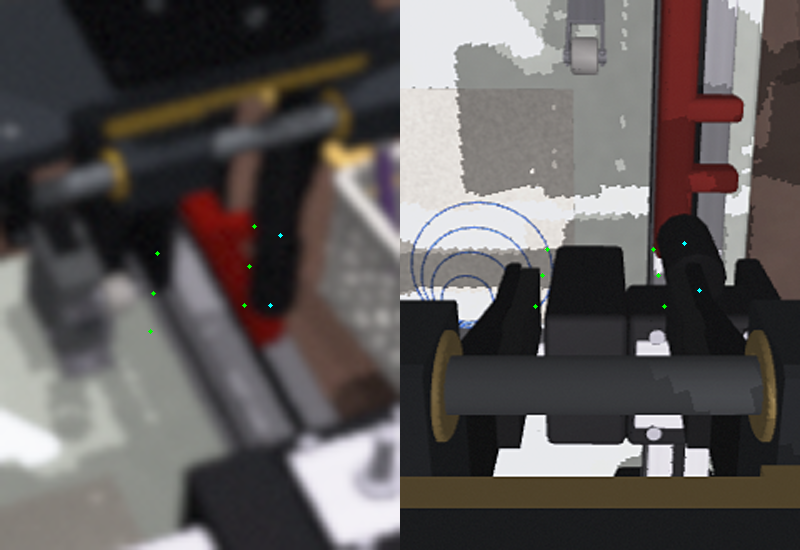

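Emit:
send_rows(plan=[[[0, 0, -0.3, 0], [0, 0, -0.4, 0], [-0.013, 0.1, -0.4, 0], [-0.013, 0.187, -0.4, 0], [-0.013, 0.187, -0.4, 0], [-0.013, 0.187, -0.2, 0], [-0.013, 0.187, 0, 0], [-0.013, 0.187, 0, 0]]])

```text
t: 14.32
ee_pos: [0.6028, 0.062, 0.1354]
tcp_rot: [0.79, 0.613, -0.004, -0.001]
force: [-0.1, -0.5, -0.2]
width: 0.0349
gripper_force: 0.0
```

Emit:
send_rows(plan=[[[0, 0, 0.03, 0], [0, 0, 0.06, 0], [0, 0, 0.1, 0], [0, 0, 0.14, 0], [0, 0, 0.14, 0]]])

```text
t: 14.95
ee_pos: [0.6047, 0.0627, 0.1172]
tcp_rot: [0.79, 0.613, -0.001, -0.0]
force: [0.1, -0.5, -0.4]
width: 0.0347
gripper_force: 0.0
```

Emit:
send_rows(plan=[[[0, -0.03, 0, 0], [0, -0.06, 0, 0], [0, -0.09, 0, 0], [0, -0.12, 0, 0], [0, -0.15, 0, 0], [0, -0.15, 0, 0]]])

```text
t: 15.7
ee_pos: [0.5828, 0.0684, 0.118]
tcp_rot: [0.79, 0.614, -0.0, -0.0]
force: [-0.2, -0.6, 0.2]
width: 0.0346
gripper_force: 0.0
```

Run:
```python
from h import *
print(hook_angle());s=read_state();print(pl(s['ee_pos'][:2]),s['ee_pos'][2],s['force'],s['moment'],s['t'])
```

```text
(1.229, 3369)
[0.01219796 0.03057591] 0.11790271332982138 [ 0.86299703  0.50427795 -0.84926235] [-0.09824392 -0.09611169 -0.00554214] 15.75
```

Run:
```python
from h import *
s=read_state()
x0,y0=pl(s['ee_pos'][:2])
for a in 1.38-.18*np.arange(1,9):
    x,y=hook_knob_xy(a); print(round(a,2),((y-y0)/.15).round(3),((x-x0)/.15).round(3),((1.571-a)/np.pi).round(3))
```

```text
1.2 0.096 -0.138 0.118
1.02 0.171 -0.264 0.175
0.84 0.268 -0.374 0.233
0.66 0.383 -0.465 0.29
0.48 0.513 -0.534 0.347
0.3 0.653 -0.578 0.405
0.12 0.798 -0.597 0.462
-0.06 0.945 -0.589 0.519
```

Emit:
send_rows(plan=[[[0.08, -0.138, 0, 0.058], [0.16, -0.264, 0, 0.117], [0.26, -0.374, 0, 0.176], [0.375, -0.465, 0, 0.235], [0.505, -0.534, 0, 0.294], [0.65, -0.578, 0, 0.353], [0.77, -0.597, 0, 0.412], [0.86, -0.597, 0, 0.46]]])

```text
t: 16.75
ee_pos: [0.5282, 0.2159, 0.1178]
tcp_rot: [0.998, -0.064, -0.0, 0.0]
force: [1.1, -0.0, 0.2]
width: 0.0349
gripper_force: 0.3
```

Emit:
send_rows(plan=[[[0, 0, 0, 0], [0, 0, -0.3, 0], [0, 0, -0.6, 0], [0, 0, -0.85, 0], [0, 0, -0.85, 0]]])

```text
t: 17.38
ee_pos: [0.5299, 0.2157, 0.2491]
tcp_rot: [0.998, -0.061, 0.003, -0.002]
force: [0.3, -0.4, -0.9]
width: 0.0349
gripper_force: 0.0
```

Run:
```python
from h import *
print(hook_angle(),hook_angle('top'),hook_angle('scene'));s=read_state();print(pl(s['ee_pos'][:2]),s['ee_pos'],s['t'])
plan(.045,-.107,.24)
c=shot('scene'); print([(q['confidence'],q['bbox']) for q in search_frame('carriage',c)])
```

```text
(-0.137, 1148) (-0.197, 47) (-0.049, 234)
[-0.07762863  0.15874141] [0.52760923 0.21476391 0.24417629] 17.525
mm [ 88.2 279.1   4.3] norm [0.588 1.86  0.029] roll -0.46
[(0.76, [288.6, 251.1, 415.4, 323.7])]
```

Emit:
send_rows(plan=[[[0.1, 0.31, 0, 0], [0.2, 0.62, 0, 0], [0.294, 0.93, 0, 0]]])

```text
t: 18.0
ee_pos: [0.5545, 0.0701, 0.2441]
tcp_rot: [0.998, -0.062, -0.001, 0.001]
force: [0.3, -0.3, 0.2]
width: 0.0351
gripper_force: 0.0
```

Emit:
send_rows(plan=[[[0.1, 0.31, 0, -0.057], [0.2, 0.62, 0, -0.115], [0.294, 0.93, 0, -0.173], [0.294, 0.93, 0, -0.23], [0.294, 0.93, 0, -0.29], [0.294, 0.93, 0, -0.35], [0.294, 0.93, 0, -0.41], [0.294, 0.93, 0, -0.46]]])

```text
t: 19.0
ee_pos: [0.5808, -0.0724, 0.2439]
tcp_rot: [0.788, 0.616, -0.001, -0.001]
force: [0.8, -0.6, 0.4]
width: 0.0345
gripper_force: 0.0
```

```bash
cat >> h.py <<'E'
def green(n):
    c=camera(n); im=c['color'].astype(int); h=W(.001,.115)
    u=proj(c,[[*h,.06],[*h,.1]]).mean(0); x,y=u.astype(int); r=45 if n!='top' else 18
    if not(0<=x<640 and 0<=y<480): return n,'out'
    p=im[max(0,y-r):y+r,max(0,x-r):x+r]; return n,int(((p[:,:,1]>p[:,:,0]+25)&(p[:,:,1]>p[:,:,2]+15)).sum())
def pinpos():
    s=read_state(); return pl(s['ee_pos'][:2]).round(4),s['ee_pos'][2].round(4),'f_y',round(float(s['force'][:2]@UY),2),s['t']
E
python3 - <<'E'
from h import *
plan(.045,-.105,.077)
print(green('scene'),green('top'),green('wrist'),pinpos())
E
```

```text
mm [  1.5   0.5 166.9] norm [0.01  0.003 1.113] roll 0.002
('scene', 0) ('top', 0) ('wrist', 'out') (array([ 0.045 , -0.1063]), np.float64(0.2442), 'f_y', -0.8, 19.15)
```

Emit:
send_rows(plan=[[[0, 0, 0.35, 0], [0, 0, 0.65, 0], [0, 0, 0.85, 0], [0, 0, 0.95, 0], [0, 0, 0.95, 0]]])

```text
t: 19.77
ee_pos: [0.581, -0.0724, 0.1021]
tcp_rot: [0.79, 0.613, -0.001, -0.0]
force: [0.1, -0.1, 0.2]
width: 0.0349
gripper_force: 0.0
```

Emit:
send_rows(plan=[[[0, 0, 0.05, 0], [0, 0, 0.1, 0], [0, 0, 0.16, 0], [0, 0, 0.16, 0], [0, 0, 0.16, 0]]])

```text
t: 20.4
ee_pos: [0.5815, -0.0723, 0.079]
tcp_rot: [0.79, 0.613, 0.0, 0.0]
force: [0.1, 0.1, -0.5]
width: 0.0349
gripper_force: 0.0
```

Run:
```python
from h import *
print(pinpos(),read_state()['force']);plan(.045,-.095,.077)
```

```text
(array([ 0.0457, -0.1061]), np.float64(0.079), 'f_y', 0.09, 20.4) [ 0.14490793  0.05236824 -0.54701813]
mm [11.1 -0.7  2. ] norm [ 0.074 -0.004  0.013] roll 0.0
```

Emit:
send_rows(plan=[[[0.05, 0, 0, 0], [0.1, 0, 0, 0], [0.14, 0, 0, 0], [0.17, 0, 0, 0], [0.2, 0, 0, 0], [0.23, 0, 0, 0], [0.26, 0, 0, 0], [0.26, 0, 0, 0]]])

```text
t: 21.4
ee_pos: [0.5917, -0.0343, 0.0797]
tcp_rot: [0.79, 0.614, 0.001, 0.001]
force: [-0.3, -2.3, 5.3]
width: 0.0348
gripper_force: 2.7
```

```bash
cat >> h.py <<'E'
def carr():
    "pin/carriage plotter y from white plate in top view"
    c=camera('top'); r=outline_of('carriage',c)
    return c,r
def box(n='top'):
    c=camera(n); return [(q['confidence'],q['bbox']) for q in search_frame('carriage',c)[:1]]
E
python3 - <<'E'
from h import *
print(pinpos(),box('top'),box('scene'),pinpos())
E
```

```text
(array([ 0.0461, -0.0667]), np.float64(0.0797), 'f_y', -2.33, 21.4) [(0.78, [360.3, 239.3, 375.9, 302.1])] [(0.87, [286.5, 263.2, 413.4, 325.7])] (array([ 0.0461, -0.0667]), np.float64(0.0797), 'f_y', -1.64, 21.6)
```

```bash
cat >> h.py <<'E'
def pen(im,c):
    im=im.astype(int); m=(im[:,:,2]>im[:,:,0]+80)&(im[:,:,2]>im[:,:,1]+40); m[:, :260]=0;m[:, 420:]=0
    n,l,st,ce=cv2.connectedComponentsWithStats(m[:460].astype(np.uint8)); 
    if n<2: return None
    i=1+np.argmax(st[1:,4]); return st[i,4],ce[i].round(1),pl(ray(c,ce[i],.125)[0][:2]).round(4)
E
python3 - <<'E'
from h import *
for n in('scene','top'):
    c=shot(n); print(n,pen(cv2.imread(f'pics/{n}0.png')[:,:,::-1],c),pen(c['color'],c))
s=read_state();print(s['force'],s['gripper_force'],s['moment'])
E
```

```text
scene (np.int32(57), array([302. , 296.1]), array([-0.1136, -0.0371])) (np.int32(67), array([301.8, 295.2]), array([-0.1133, -0.0355]))
top (np.int32(23), array([361.2, 298.4]), array([-0.1141, -0.0352])) None
[-0.88351018 -1.22891506  4.89575332] 2.629580631328281 [-0.53779676  0.21608313  0.01549875]
```

Emit:
send_rows(plan=[[[0, 0, -0.05, 0], [-0.13, 0, -0.05, 0], [-0.26, 0, 0, 0], [-0.26, 0, 0.04, 0], [-0.26, 0, 0.08, 0], [-0.26, 0, 0.08, 0]]])

```text
t: 22.45
ee_pos: [0.5808, -0.0722, 0.0659]
tcp_rot: [0.79, 0.613, -0.001, -0.0]
force: [-0.6, 0.2, -0.3]
width: 0.0346
gripper_force: 0.0
```

Emit:
send_rows(plan=[[[0.06, 0, 0, 0], [0.12, 0, 0, 0], [0.15, 0, 0, 0], [0.18, 0, 0, 0], [0.2, 0, 0, 0], [0.22, 0, 0, 0], [0.24, 0, 0, 0], [0.24, 0, 0, 0]]])

```text
t: 23.45
ee_pos: [0.5899, -0.0384, 0.0669]
tcp_rot: [0.79, 0.613, -0.001, 0.0]
force: [0.3, -5.0, 1.0]
width: 0.0348
gripper_force: 2.4
```

Run:
```python
from h import *
c=shot('scene'); print(pen(c['color'],c))
s=read_state();print(s['force'],s['gripper_force'],s['moment'],pinpos())
```

```text
(np.int32(67), array([301. , 293.7]), array([-0.1136, -0.0323]))
[ 0.17088053 -4.80853407  0.32232808] 2.515956535935402 [-1.65493908 -0.00743722 -0.20259232] (array([ 0.0454, -0.0711]), np.float64(0.0669), 'f_y', -4.62, 23.5)
```

Emit:
send_rows(plan=[[[0.06, 0, 0, 0], [0.12, 0, 0, 0], [0.18, 0, 0, 0], [0.25, 0, 0, 0], [0.31, 0, 0, 0], [0.37, 0, 0, 0], [0.42, 0, 0, 0], [0.44, 0, 0, 0]]])

```text
t: 24.5
ee_pos: [0.6066, 0.0258, 0.0669]
tcp_rot: [0.79, 0.613, -0.0, 0.0]
force: [1.2, -5.6, 1.4]
width: 0.0351
gripper_force: 2.7
```

Run:
```python
from h import *
F=[]
for i in range(3):
    c=shot('scene'); F.append(pinpos())
print(pen(c['color'],c),F,read_state()['force']); print(green('scene'),green('wrist'))
c=shot('wrist'); h=proj(c,[[*W(.001,.088),.093],[*W(.001,.125),.056]]); print(h)
```

```text
(np.int32(56), array([288. , 262.9]), array([-0.1131,  0.0343])) [(array([ 0.0457, -0.0045]), np.float64(0.0669), 'f_y', -4.35, 24.55), (array([ 0.0457, -0.0045]), np.float64(0.0669), 'f_y', -5.17, 24.6), (array([ 0.0457, -0.0045]), np.float64(0.0669), 'f_y', -3.53, 24.65)] [ 1.60763687 -4.05105277  0.04042974]
('scene', 0) ('wrist', 0)
[[208.49395862  92.8747496 ]
 [222.97259012  15.54489842]]
```

Emit:
send_rows(plan=[[[0.03, 0, 0, 0], [0.06, 0, 0, 0], [0.09, 0, 0, 0], [0.09, 0, 0, 0]]])

```text
t: 25.3
ee_pos: [0.6102, 0.0395, 0.0669]
tcp_rot: [0.79, 0.613, 0.0, 0.0]
force: [1.1, -4.4, -0.3]
width: 0.0349
gripper_force: 2.1
```

```bash
cat > m.py <<'E'
from h import *
f=[];g=[]
for i in range(2):
    for n in ('scene','wrist','top'):
        if i==0: g.append(green(n))
        else: camera(n)
        f.append(float(read_state()['force'][:2]@UY))
c=camera('scene'); print('fy',np.mean(f).round(2),np.std(f).round(2),g,pen(c['color'],c)[2],pinpos())
E
python3 m.py
```

```text
fy -4.41 0.42 [('scene', 0), ('wrist', 0), ('top', 0)] [-0.113   0.0471] (array([0.0457, 0.0094]), np.float64(0.0669), 'f_y', -4.72, 25.65)
```

Emit:
send_rows(plan=[[[0.015, 0, 0, 0], [0.015, 0, 0, 0]]])

```text
t: 25.9
ee_pos: [0.6107, 0.0416, 0.0669]
tcp_rot: [0.79, 0.613, 0.0, 0.0]
force: [1.4, -4.8, 0.7]
width: 0.0348
gripper_force: 2.3
```

```bash
python3 m.py
```

```text
fy -4.73 0.59 [('scene', 0), ('wrist', 0), ('top', 0)] [-0.1129  0.049 ] (array([0.0457, 0.0115]), np.float64(0.0669), 'f_y', -4.21, 26.25)
```

Emit:
send_rows(plan=[[[0.015, 0, 0, 0], [0.015, 0, 0, 0]]])

```text
t: 26.5
ee_pos: [0.6112, 0.0435, 0.0669]
tcp_rot: [0.79, 0.613, -0.0, 0.0]
force: [1.9, -6.6, -0.6]
width: 0.0348
gripper_force: 2.6
```

```bash
python3 m.py
```

```text
fy -5.16 0.44 [('scene', 0), ('wrist', 0), ('top', 0)] [-0.113   0.0513] (array([0.0457, 0.0134]), np.float64(0.0669), 'f_y', -5.16, 26.85)
```

Emit:
send_rows(plan=[[[0.015, 0, 0, 0], [0.015, 0, 0, 0]]])

```text
t: 27.1
ee_pos: [0.6115, 0.045, 0.0669]
tcp_rot: [0.79, 0.613, -0.001, 0.0]
force: [1.3, -6.7, 0.1]
width: 0.0348
gripper_force: 3.5
```

```bash
python3 m.py
```

```text
fy -6.83 0.25 [('scene', 0), ('wrist', 0), ('top', 0)] [-0.1127  0.0531] (array([0.0457, 0.015 ]), np.float64(0.0669), 'f_y', -7.26, 27.45)
```

Emit:
send_rows(plan=[[[0.012, 0, 0, 0], [0.024, 0, 0, 0], [0.024, 0, 0, 0]]])

```text
t: 27.82
ee_pos: [0.6121, 0.0476, 0.0669]
tcp_rot: [0.79, 0.613, -0.001, 0.001]
force: [2.1, -9.9, 0.0]
width: 0.0347
gripper_force: 4.7
```

```bash
python3 m.py
```

```text
fy -9.15 0.64 [('scene', 0), ('wrist', 0), ('top', 0)] [-0.1129  0.0557] (array([0.0457, 0.0177]), np.float64(0.0669), 'f_y', -9.32, 28.175)
```

Emit:
send_rows(plan=[[[0.01, 0, 0, 0], [0.01, 0, 0, 0]]])

```text
t: 28.42
ee_pos: [0.6124, 0.0487, 0.0669]
tcp_rot: [0.79, 0.613, -0.001, 0.001]
force: [1.7, -10.2, -0.1]
width: 0.035
gripper_force: 5.0
```

```bash
python3 m.py
```

```text
fy -10.25 0.62 [('scene', 0), ('wrist', 0), ('top', 0)] [-0.113   0.0567] (array([0.0456, 0.0189]), np.float64(0.0669), 'f_y', -9.5, 28.775)
```

Emit:
send_rows(plan=[[[0.01, 0, 0, 0], [0.01, 0, 0, 0]]])

```text
t: 29.02
ee_pos: [0.6129, 0.0503, 0.0669]
tcp_rot: [0.79, 0.613, -0.001, 0.001]
force: [2.1, -9.9, 0.1]
width: 0.0345
gripper_force: 4.8
```

```bash
python3 m.py
```

```text
fy -9.17 0.25 [('scene', 0), ('wrist', 0), ('top', 0)] [-0.1127  0.0586] (array([0.0457, 0.0207]), np.float64(0.0669), 'f_y', -10.36, 29.375)
```

Emit:
send_rows(plan=[[[0.008, 0, 0, 0], [0.008, 0, 0, 0]]])

```text
t: 29.62
ee_pos: [0.6133, 0.0518, 0.0669]
tcp_rot: [0.79, 0.613, -0.001, 0.001]
force: [2.6, -9.2, 0.1]
width: 0.0351
gripper_force: 4.2
```

```bash
python3 m.py
```

```text
fy -8.1 0.53 [('scene', 0), ('wrist', 0), ('top', 0)] [-0.1129  0.0594] (array([0.0457, 0.0224]), np.float64(0.0669), 'f_y', -8.1, 29.975)
```

Run:
```python
from h import *
for n in('wrist','scene','top'):
    c=shot(n,f'g_{n}.png'); im=c['color'].astype(int); m=(im[:,:,1]>im[:,:,0]+15)&(im[:,:,1]>im[:,:,2]+8)
    k,l,st,ce=cv2.connectedComponentsWithStats(m.astype(np.uint8))
    print(n,proj(c,[[*W(.001,.12),.07]]).round(0),[(st[i,4],ce[i].round(0).tolist(),im[l==i].mean(0).round(0).tolist()) for i in np.argsort(-st[1:,4])[:4]+1 if st[i,4]>2])
```

```text
wrist [[221.  84.]] [(np.int32(292), [217.0, 22.0], [49.0, 101.0, 62.0]), (np.int32(134), [29.0, 332.0], [73.0, 99.0, 86.0]), (np.int32(80), [40.0, 379.0], [72.0, 98.0, 85.0])]
scene [[331. 231.]] [(np.int32(1321), [20.0, 39.0], [138.0, 178.0, 99.0]), (np.int32(1174), [270.0, 352.0], [60.0, 97.0, 78.0]), (np.int32(21), [611.0, 299.0], [73.0, 123.0, 87.0])]
top [[304. 228.]] [(np.int32(699), [360.0, 330.0], [92.0, 120.0, 102.0]), (np.int32(574), [568.0, 139.0], [48.0, 72.0, 59.0]), (np.int32(14), [478.0, 84.0], [74.0, 112.0, 82.0])]
```

Emit:
send_rows(plan=[[[-0.05, 0, 0, 0], [-0.15, 0, 0, 0], [-0.25, 0, 0, 0], [-0.25, 0, 0, 0]]])

```text
t: 30.62
ee_pos: [0.6037, 0.0164, 0.0669]
tcp_rot: [0.79, 0.613, -0.0, -0.0]
force: [0.5, -0.4, -0.6]
width: 0.0346
gripper_force: 0.0
```

```bash
cat >> h.py <<'E'
def flag():
    c=camera('wrist'); im=c['color'].astype(int); m=(im[:,:,1]>im[:,:,0]+25)&(im[:,:,1]>im[:,:,2]+15)
    v,u=np.nonzero(m)
    if len(u)==0: return 0
    q=np.array([pl(x[:2]) for x in ray(c,np.c_[u,v],.06)]); k=(np.abs(q[:,0])<.04)&(q[:,1]>.07)&(q[:,1]<.18)
    return int(k.sum()),(np.ptp(q[k],axis=0)*1e3).round(1) if k.sum() else 0,q[k].mean(0).round(3) if k.sum() else 0
E
python3 - <<'E'
from h import *
c=shot('scene'); print(pen(c['color'],c)); print(flag(),pinpos()); c=shot('wrist'); print(proj(c,[[*W(.001,.13),.06]]))
E
```

```text
(np.int32(28), array([283. , 252.4]), array([-0.1138,  0.0589]))
(0, 0, 0) (array([ 0.0456, -0.0137]), np.float64(0.067), 'f_y', -0.35, 30.725)
[[218.99968023 -21.42928917]]
```

Emit:
send_rows(plan=[[[0, 0, -0.3, 0], [0, 0, -0.65, 0], [0, 0, -1, 0], [0, 0, -1, 0]]])

```text
t: 31.28
ee_pos: [0.6073, 0.0183, 0.2226]
tcp_rot: [0.789, 0.614, 0.005, 0.003]
force: [0.2, 1.0, -0.8]
width: 0.0351
gripper_force: 0.0
```

Emit:
send_rows(plan=[[[0, 0, -0.2, 0], [0.3, -0.2, -0.2, 0], [0.6, -0.5, -0.2, 0], [0.9, -0.8, -0.2, 0], [0.9, -0.8, -0.2, 0]]])

```text
t: 31.9
ee_pos: [0.5192, 0.1811, 0.2462]
tcp_rot: [0.788, 0.616, -0.0, -0.0]
force: [0.1, -0.1, 0.1]
width: 0.0345
gripper_force: 0.0
```

Run:
```python
from h import *
c=shot('scene'); print(pen(c['color'],c)); print(flag(),hook_angle(),pinpos())
c=shot('wrist','f.png'); print(proj(c,[[*W(.001,.13),.06],[*W(.001,.088),.093]]))
plan(*hook_knob_xy(.09),.2,-1.48)
```

```text
(np.int32(49), array([282.9, 251.2]), array([-0.1131,  0.0615]))
(51, array([10.1,  4. ]), array([0.003, 0.144])) (-0.179, 908) (array([-0.0747,  0.1214]), np.float64(0.2463), 'f_y', 0.41, 32.05)
[[392.68782729 196.36645485]
 [396.44425291 246.44205165]]
mm [33.  -3.2 46.3] norm [ 0.22  -0.021  0.309] roll 0.471
```

Emit:
send_rows(plan=[[[0.1, 0, 0, 0.058], [0.22, -0.021, 0, 0.116], [0.22, -0.021, 0, 0.175], [0.22, -0.021, 0, 0.233], [0.22, -0.021, 0, 0.292], [0.22, -0.021, 0, 0.35], [0.22, -0.021, 0, 0.41], [0.22, -0.021, 0, 0.47]]])

```text
t: 33.1
ee_pos: [0.5273, 0.2091, 0.2463]
tcp_rot: [0.997, -0.081, -0.0, 0.0]
force: [-0.4, 0.2, -0.9]
width: 0.0344
gripper_force: 0.0
```

Run:
```python
from h import *
print(flag(),hook_angle()); plan(*hook_knob_xy(.08),.117,-1.48)
```

```text
(66, array([10.8,  5.4]), array([0.001, 0.145])) (-0.138, 1187)
mm [ -0.5  -2.1 129.4] norm [-0.003 -0.014  0.862] roll 0.001
```

Emit:
send_rows(plan=[[[0, -0.014, 0.3, 0], [0, -0.014, 0.5, 0], [0, -0.014, 0.7, 0], [0, -0.014, 0.86, 0], [0, -0.014, 0.86, 0]]])

```text
t: 33.83
ee_pos: [0.526, 0.211, 0.1157]
tcp_rot: [0.997, -0.076, -0.002, 0.002]
force: [0.6, -0.2, -0.0]
width: 0.035
gripper_force: 0.0
```

Run:
```python
from h import *
from scipy.spatial.transform import Rotation as Ro
s=read_state();R=Ro.from_quat(s['tcp_rot']).as_matrix();print(pinpos(),s['force'])
for a in .08+.17*np.arange(1,9):
    d=R.T@np.r_[W(*hook_knob_xy(a))-s['ee_pos'][:2],0]/.15; print(round(a,2),d.round(3)[:2],round(-(a-.09)/np.pi,3))
```

```text
(array([-0.0783,  0.1547]), np.float64(0.1157), 'f_y', -0.08, 33.825) [ 0.58351173 -0.22735025 -0.04408326]
0.25 [0.004 0.136] -0.051
0.42 [0.026 0.273] -0.105
0.59 [0.07  0.404] -0.159
0.76 [0.136 0.526] -0.213
0.93 [0.222 0.635] -0.267
1.1 [0.325 0.728] -0.321
1.27 [0.442 0.802] -0.376
1.44 [0.57  0.855] -0.43
```

Emit:
send_rows(plan=[[[0.004, 0.136, 0, -0.051], [0.026, 0.273, 0, -0.105], [0.07, 0.404, 0, -0.159], [0.136, 0.526, 0, -0.213], [0.222, 0.635, 0, -0.267], [0.325, 0.728, 0, -0.321], [0.442, 0.802, 0, -0.376], [0.442, 0.802, 0, -0.376]]])

```text
t: 34.83
ee_pos: [0.5755, 0.0827, 0.119]
tcp_rot: [0.871, 0.491, 0.001, 0.0]
force: [0.1, -0.4, 0.6]
width: 0.0348
gripper_force: 0.0
```

Run:
```python
from h import *
from scipy.spatial.transform import Rotation as Ro
print(hook_angle(),flag())
c=shot('scene'); print(pen(c['color'],c))
s=read_state();R=Ro.from_quat(s['tcp_rot']).as_matrix();print(pinpos(),s['force'])
for a in (1.35,1.43,1.5,1.56,1.6,1.64,1.67):
    d=R.T@np.r_[W(*hook_knob_xy(a))-s['ee_pos'][:2],0]/.15; print(round(a,2),d.round(3)[:2],round(-(a-1.27)/np.pi,3))
```

```text
(1.009, 3258) (151, array([10.9,  5.1]), array([0.   , 0.147]))
(np.int32(46), array([283.1, 251.7]), array([-0.1131,  0.0604]))
(array([-0.0003,  0.0432]), np.float64(0.1185), 'f_y', 0.33, 34.975) [0.02762334 0.33660532 0.32224948]
1.35 [-0.015  0.066] -0.025
1.43 [-0.013  0.131] -0.051
1.5 [-0.007  0.188] -0.073
1.56 [0.001 0.236] -0.092
1.6 [0.008 0.268] -0.105
1.64 [0.017 0.3  ] -0.118
1.67 [0.024 0.323] -0.127
```

Emit:
send_rows(plan=[[[-0.008, 0.033, 0, -0.012], [-0.015, 0.066, 0, -0.025], [-0.014, 0.1, 0, -0.038], [-0.013, 0.131, 0, -0.051], [-0.01, 0.16, 0, -0.062], [-0.007, 0.188, 0, -0.073], [-0.007, 0.188, 0, -0.073]]])

```text
t: 35.85
ee_pos: [0.5974, 0.0687, 0.1181]
tcp_rot: [0.809, 0.588, 0.0, 0.0]
force: [1.5, 0.5, -1.0]
width: 0.035
gripper_force: 0.0
```

Run:
```python
from h import *
print(hook_angle(),flag(),pinpos(),read_state()['force'])
```

```text
(1.214, 3282) (159, array([10.6,  5. ]), array([-0.   ,  0.147])) (array([0.026 , 0.0343]), np.float64(0.1181), 'f_y', -0.95, 35.95) [-0.29465881 -0.90763232  0.13451114]
```

Emit:
send_rows(plan=[[[0.001, 0.016, 0, -0.006], [0.003, 0.032, 0, -0.012], [0.005, 0.048, 0, -0.019], [0.008, 0.064, 0, -0.025], [0.011, 0.08, 0, -0.03], [0.011, 0.08, 0, -0.03]]])

```text
t: 36.7
ee_pos: [0.6099, 0.0661, 0.1178]
tcp_rot: [0.78, 0.625, 0.0, 0.0]
force: [-0.7, -0.2, 0.1]
width: 0.0349
gripper_force: 0.0
```

Run:
```python
from h import *
print(hook_angle(),flag(),pinpos(),read_state()['force'])
```

```text
(1.314, 3074) (161, array([10.4,  5. ]), array([-0.   ,  0.147])) (array([0.0387, 0.0351]), np.float64(0.1179), 'f_y', -1.03, 36.8) [-0.71123808 -0.87996006  0.01163445]
```

Emit:
send_rows(plan=[[[0.002, 0.016, 0, 0], [0.004, 0.032, 0, 0], [0.004, 0.032, 0, 0]]])

```text
t: 37.17
ee_pos: [0.6134, 0.0655, 0.1177]
tcp_rot: [0.78, 0.625, -0.001, -0.001]
force: [-3.9, -0.1, 0.1]
width: 0.0348
gripper_force: 1.6
```

Run:
```python
from h import *
print(hook_angle(),flag(),pinpos(),read_state()['force'])
```

```text
(1.342, 3047) (164, array([10.4,  5.1]), array([-0.001,  0.147])) (array([0.0425, 0.0354]), np.float64(0.1177), 'f_y', -0.44, 37.275) [-3.82399672  0.52709771  1.20763235]
```

Emit:
send_rows(plan=[[[0.001, 0.012, 0, 0], [0.001, 0.012, 0, 0], [0.001, 0.012, 0, 0]]])

```text
t: 37.65
ee_pos: [0.6136, 0.0654, 0.1175]
tcp_rot: [0.78, 0.625, -0.002, -0.001]
force: [-7.5, 1.0, 3.3]
width: 0.0352
gripper_force: 3.8
```

Run:
```python
from h import *
print(hook_angle(),flag(),pinpos(),read_state()['force'])
c=shot('wrist'); im=c['color'].astype(int)
# knob/bar: compare red bar edges with model: perpendicular offset of bar at two radii
m=(im[:,:,0]>90)&(im[:,:,1]<60)&(im[:,:,2]<60); v,u=np.nonzero(m); q=np.array([pl(x[:2]) for x in ray(c,np.c_[u,v],.134)])-[.045,.155]
for r in (.03,.045,.06,.075,.09,.105):
    k=abs(-q[:,1]-r)<.002; 
    if k.sum(): print(r,k.sum(),(np.percentile(q[k,0],[3,50,97])*1e3).round(1))
```

```text
(1.345, 3013) (160, array([10.4,  4.7]), array([-0.001,  0.147])) (array([0.0427, 0.0352]), np.float64(0.1175), 'f_y', 0.26, 37.75) [-6.98550286  2.05149916  3.31256012]
0.03 222 [-17.8 -12.6  -8.1]
0.045 206 [-17.7 -12.8  -8.2]
0.06 201 [-17.6 -13.   -7.9]
0.075 415 [-17.   -6.1   6.2]
0.09 55 [80.9 82.6 89. ]
```

Emit:
send_rows(plan=[[[0, -0.03, 0, 0], [0, -0.055, 0, 0], [0, -0.055, 0, 0], [0, -0.055, -0.2, 0], [0, -0.055, -0.5, 0], [0, -0.055, -0.9, 0], [0, -0.055, -0.9, 0]]])

```text
t: 38.67
ee_pos: [0.6115, 0.0676, 0.2595]
tcp_rot: [0.78, 0.625, 0.006, 0.003]
force: [-0.1, 0.5, -1.3]
width: 0.0353
gripper_force: 0.0
```

Run:
```python
from h import *
c=shot('scene'); print(pen(c['color'],c))
print(hook_angle(),flag(),pinpos(),read_state()['force'])
c=shot('wrist','fin.png'); im=c['color'].astype(int)
m=(im[:,:,0]>90)&(im[:,:,1]<60)&(im[:,:,2]<60); v,u=np.nonzero(m); q=np.array([pl(x[:2]) for x in ray(c,np.c_[u,v],.134)])-[.045,.155]
for r in np.arange(.03,.11,.005):
    k=(abs(-q[:,1]-r)<.002)&(abs(q[:,0])<.03)
    if k.sum(): print(r.round(3),k.sum(),(np.percentile(q[k,0],[3,97])*1e3).round(1))
```

```text
(np.int32(50), array([283. , 251.6]), array([-0.1132,  0.0607]))
(1.312, 819) (65, array([9.4, 4.7]), array([-0.   ,  0.147])) (array([0.0364, 0.0355]), np.float64(0.252), 'f_y', -0.91, 38.825) [-0.62185801 -0.77804876 -1.06687807]
0.03 74 [-17.6  -8.3]
0.035 64 [-17.5  -8.2]
0.04 63 [-18.1  -8.8]
0.045 75 [-18.   -8.6]
0.05 65 [-17.9  -8.4]
0.055 75 [-18.5  -8.3]
0.06 63 [-17.7  -8.2]
0.065 65 [-17.6  -8.7]
0.07 40 [-18.1  -8.8]
0.075 79 [-11.3   5.3]
0.08 2 [0.7 3. ]
0.1 85 [-11.3   6.4]
0.105 16 [-0.   6.2]
```

```bash
python3 -c "
from station import *
print(sign_off())"
```

```text
the job is handed in; nothing more can be done
None
```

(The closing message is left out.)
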